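# Bring the sauce round

### The job

On the barbecue stall's table stands a wooden carousel with four containers on it. Push its rim pegs round with the fingertips until the squeeze bottle with the pointed nozzle stands at the front, in line with the middle of the dark steel tongue that sticks out of the fixed stand, and leave it at rest there. Turn the carousel only by pushing: do not touch, lift or upset the four containers, and leave the pan, the cup and the knife where they are.

Things in the scene. Friction and masses are not known exactly. Their poses are not given: they have to be found in the camera images.
- stand: fixed steel stand of the carousel, a round foot of 170 mm diameter and 20 mm height. Origin on the turning axis, at table height; its own -x axis points to the front, along the tongue. The tongue is a flat dark steel bar 30 mm wide and 10 mm high, lying on the table along the stand's -x axis and reaching 195 mm from the axis (65 mm beyond the board's edge).
- disc (a joint): angle of the revolving board on the stand (rad), growing counter-clockwise seen from above. It turns both ways without stops, needs about 0.12 N m (1 N at the pegs) against friction, and stops almost at once when no longer pushed. The board is a wooden disc, 260 mm in diameter, 15 mm thick, its top 40 mm above the table.
- peg (a point): centre of the top of one of six upright wooden finger pegs on the board, 95 mm above the table. All are 12 mm in diameter, 55 mm tall and evenly spaced (60 degrees) on a circle of 118 mm radius about the axis, near the rim; they turn with the board.
- sauce: the squeeze bottle, white plastic, round body 44 mm in diameter, 52 mm tall to the shoulder, with a thin pointed nozzle ending 95 mm above its foot, 70 to 140 g, resting loose on the revolving board, about 52 mm from its axis; origin at the centre of its underside, z up
- jar: round jar with a short neck and a flat steel lid, 48 mm diameter, 66 mm tall, resting loose on the revolving board, about 52 mm from its axis; origin at the centre of its underside, z up
- shaker: cylindrical steel shaker with domed top, 46 mm diameter, 80 mm tall, resting loose on the revolving board, about 52 mm from its axis; origin at the centre of its underside, z up
- tub: low jar with a short neck and a flat white lid, 48 mm diameter, 48 mm tall, resting loose on the revolving board, about 52 mm from its axis; origin at the centre of its underside, z up; stands near the front at the start
- pan: bystander: foil pan of ribs, 218 x 276 mm, 58 mm tall, loose on the table to the left; origin at the centre of its underside
- cup: bystander: empty paper cup, 80 mm wide, 100 mm tall, loose on the table to the right; origin at the centre of its underside
- knife: bystander: carving knife, 300 mm long, 18 mm high, lying flat on the table to the right; origin under its middle, where blade meets handle, blade towards its +x
Things that resemble listed ones, but are neither listed nor needed, are in the scene too. Leave any blue look-alike of the shaker alone.

How it is judged:
At the end, for the whole second after the job is handed in: The centre of the squeeze bottle is on the tongue's side of the axis, within 12 mm sideways of the tongue's centre line; the board is still; all four containers stand upright and at rest on the board, centres within 85 mm of the axis; pan, cup and knife are within 20 mm of where they were (y of sauce in the frame of stand between -0.012 and 0.012 m and x of sauce in the frame of stand below -0.03 m and velocity of joint disc between -0.05 and 0.05 rad/s and horizontal distance between each of sauce, jar, shaker, tub and stand below 0.085 m and angle between each of sauce, jar, shaker, tub's own z axis and vertical below 0.1 rad and height (world z) of sauce between 0.035 and 0.046 m and linear speed of each of sauce, jar, shaker, tub below 0.02 m/s and height (world z) of jar between 0.035 and 0.046 m and height (world z) of shaker between 0.035 and 0.046 m and height (world z) of tub between 0.035 and 0.046 m and distance of each of pan, cup, knife from where it was at the start of the episode below 0.02 m); the robot touches nothing.
It fails at once if the robot touches one of the four containers (contact force between any of the fingers, the arm and sauce above 0.5 N or contact force between any of the fingers, the arm and jar above 0.5 N or contact force between any of the fingers, the arm and shaker above 0.5 N or contact force between any of the fingers, the arm and tub above 0.5 N).
It fails at once if a container is lifted, knocked over or thrown off the board (height (world z) of any of sauce, jar, shaker, tub above 0.055 m or height (world z) of any of sauce, jar, shaker, tub below 0.03 m or angle between any of sauce, jar, shaker, tub's own z axis and vertical above 0.3 rad).
It fails at once if the foil pan, the paper cup or the knife is moved more than 20 mm (distance of any of pan, cup, knife from where it was at the start of the episode above 0.02 m).
It also fails if it takes over 56 s, if anything falls off the work surface, if the arm or the gripper's body presses on something with over 40 N, if the wrist force passes 120 N, or if a joint passes its speed limit or range.

### The arm

A 6-joint arm with a two-finger parallel gripper is mounted at the origin on the work surface. World frame = base frame: x ahead of the robot, y to its left, z up, the work surface at z = 0. Lengths are in m, angles in rad, forces in N, time in s.
With the tool pointing down it reaches from about 0.25 to 0.725 m from the base axis. Payload 4 kg.
Tool frame: the origin (TCP) lies midway between the tips of the shut fingers; the grasp point (between the pads) lies 19 mm behind it; z points along the fingers, y is the direction in which the jaws open and shut (so a half turn about z gives the same grasp; the last joint's range is limited). The gripper opens to 85 mm and grips with 20 to 120 N. Pads are 22 mm wide; open, the fingers measure 114 mm over their backs; the gripper's body (76 mm by 85 mm) begins 54 mm behind the grasp point. The pads swing forward as they close: fully open they stand 13 mm farther back than shut.
Start: joints at [1.324, 0.241, 0.005, 1.335, 0, 1.571], TCP at [0.122, 0.485, 0.201] pointing down, gripper open.
Joint ranges: [-2.72, 2.72], [-1.05, 1.87], [-1.09, 1.28], [-1.99, 2.15], [-1.42, 1.44], [-3.14, 3.14]. Speed limits (rad/s): [2.79, 2.79, 3.14, 3.14, 3.14, 3.14].

### API

Orientations are given as a unit quaternion [x, y, z, w].
In Python, from workcell import get_obs, camera, camera_model, job_done, masks_of gives the robot as it stands.
- The arm moves only by the tool jog_arm, never from a script. Its argument "deltas" is a list that holds one entry, the list of rows, each a list of 7 numbers: the shift along the tool's x, y, z in mm, then the turn, a rotation vector about the tool's x, y, z in degrees, then the finger opening in mm, from 0 to 85.4. A call has 1 to 5 rows; each row shifts and turns the pose as measured when the row begins, along the tool's axes as they then stand; what a row does not reach is not made up. A row lasts 1/10 s, in which the tool goes at most 50 mm and 8.59 degrees, less where a joint would pass 70% of its speed; a pose out of reach is approached as far as the arm can. A call with a gripper value outside its range is refused whole. The fingers move at their own pace and stop on an object; the grip force is fixed at half the most. Time passes only in rows, so rows that do not move let the fingers close. It gives the time, the measured TCP pose, the force and the opening at its end, in the units of the state.
- get_obs(): the state, without advancing time (a new reading comes with each control period).
- camera(name): name is "scene" or "top" or "wrist"; returns the picture (384x512x3 uint8, red, green, blue); there is no depth.
- camera_model(name): a dict with "fovy" (degrees; the focal length in pixels is half the picture's height over the tangent of half this angle, whatever the lens; pixels are square), "cx", "cy" (the principal point, pixels), "k1" (the pictures are not rectified: a ray, as slopes to the right and down, at radius r is drawn at 1 + k1 r^2 times it, then the intrinsics apply), "pose" (4x4, takes a point from camera to world coordinates); the wrist camera has in their place "T_tool_cam" (4x4, takes a point from camera to tool coordinates, whose origin is the TCP and whose axes are the flange's). Camera axes: x right, y down, z forward; pixel columns grow to the right and rows downward; lengths in m; the calibration is good to about 2 mm. A picture is of the moment at which its call begins: read the wrist's pose just before it. camera_model takes no time and is no camera call.
- job_done(): hands the job in, once; it reports no verdict.
Trained networks look in the newest picture that a camera, given by its name, has taken for a name from the list of things; names that differ only in an ending like _2 or _b are one class to them, and where a whole thing is asked for, a point or a joint stands for the part that bears it (a point fixed in the world has none). Each returns a list of dicts, best first, with "conf" (0 to 1); they miss things now and then, are a little off and sometimes report something else, mostly with a low value. They report only what shows in the picture. A call takes as long as a camera call. They do not tell look-alikes from the thing itself.
- masks_of(target, camera): "pixels" (384x512 bool, what is visible of it) and "at" ([column, row] in pixels, amid what is visible of it).
The state is a dict: "clock": time; "joint_pos": joint angles; "joint_vel": joint speeds; "tau": joint torques, N m; "eef_pos": TCP position; "tool_rot": TCP orientation; "ft_force": force on the tool from outside, world axes, zero at the start; "ft_torque": the same for the moment, N m; "grip_width": finger opening in m.
Only numpy, scipy, OpenCV 4.12 (cv2) and the standard library are available. Lean on these libraries where they do the work, as an engineer would, in place of code of your own. Each camera call takes 0.05 s, during which the arm holds its last target. There are 200 camera calls.

## Working session

There is one attempt and no reset: what is moved stays moved. The work goes in short steps, Python scripts to look and compute and a tool call to move; the robot and the scene stay as the last step left them, time stands still between calls to the robot, and variables do not carry over. Pictures are saved under pics/ and viewed, about 8 in all and at most 12, crops included, and the job is handed in when it is done.

Besides the shell and the picture viewer there is one more tool, called after "Request:" as a command line: name --argument value ..., lists and objects as JSON in quotes. jog_arm: Moves the arm, as the interface text tells. Its arguments: {"type":"object","properties":{"deltas":{"type":"array"}},"required":["deltas"]}

```bash
mkdir -p pics
cat > h.py <<'E'
import numpy as np,cv2
from workcell import *
def ray(m,uv,pose):
    f=192/np.tan(np.radians(m["fovy"])/2)
    d=(np.array(uv,float)-[m["cx"],m["cy"]])/f
    s=d.copy()
    for _ in range(20): s=d/(1+m["k1"]*(s@s))
    P=np.array(pose); return P[:3,3],P[:3,:3]@np.array([s[0],s[1],1])
def at_z(m,uv,z,pose=None):
    o,d=ray(m,uv,m["pose"] if pose is None else pose); return o+d*(z-o[2])/d[2]
def proj(m,p):
    f=192/np.tan(np.radians(m["fovy"])/2);P=np.array(m["pose"])
    q=P[:3,:3].T@(np.array(p)-P[:3,3]);s=q[:2]/q[2];return s*(1+m["k1"]*(s@s))*f+[m["cx"],m["cy"]]
E
python3 - <<'E'
from h import *
a=camera("top");b=camera("scene")
for n,i in(("top",a),("scene",b)): cv2.imwrite(f"pics/{n}0.png",cv2.resize(i[:,:,::-1],(800,600),interpolation=cv2.INTER_CUBIC))
o=get_obs();print(o["clock"],o["eef_pos"],o["tool_rot"])
m=camera_model("top");print(np.array(m["pose"]).round(3),m["fovy"])
for t,z in(("stand",.0),("disc",.04),("peg",.095),("sauce",.04+.05),("jar",.1),("shaker",.12),("tub",.088),("cup",.1),("pan",.05),("knife",.01)):
  for d in masks_of(t,"top")[:7]: print(t,round(d["conf"],2),np.round(d["at"]),d["pixels"].sum(),at_z(m,d["at"],z).round(3))
E
```

```text
0.1 [0.1219983  0.48423431 0.19987944] [ 1.23107446e-01  9.92392870e-01 -9.66189998e-04 -1.19953888e-04]
[[ 0.038 -0.978  0.207  0.284]
 [-0.999 -0.039  0.003  0.021]
 [ 0.005 -0.206 -0.978  1.612]
 [ 0.     0.     0.     1.   ]] 43.92317428050563
stand 0.67 [245. 200.] 4356 [0.577 0.027 0.   ]
disc 0.82 [245. 199.] 4035 [0.574 0.026 0.04 ]
sauce 0.68 [229. 188.] 163 [0.601 0.08  0.09 ]
sauce 0.48 [253. 180.] 203 [0.63  0.002 0.09 ]
jar 0.73 [256. 206.] 140 [ 0.542 -0.009  0.1  ]
shaker 0.62 [286. 125.] 189 [ 0.813 -0.098  0.12 ]
shaker 0.56 [253. 179.] 201 [0.626 0.003 0.12 ]
shaker 0.51 [247. 124.] 164 [0.812 0.029 0.12 ]
shaker 0.26 [360. 252.] 620 [ 0.405 -0.338  0.12 ]
shaker 0.17 [231. 191.] 168 [0.584 0.071 0.12 ]
tub 0.71 [242. 210.] 158 [0.528 0.035 0.088]
tub 0.38 [373. 186.] 630 [ 0.627 -0.392  0.088]
cup 0.67 [363. 252.] 548 [ 0.407 -0.354  0.1  ]
cup 0.26 [246. 200.] 3706 [0.561 0.024 0.1  ]
pan 0.79 [121. 183.] 5285 [0.611 0.444 0.05 ]
knife 0.7 [372. 183.] 663 [ 0.654 -0.409  0.01 ]
```

Run:
```python
import cv2
i=cv2.imread("pics/top0.png");c=i[220:430,270:550];cv2.imwrite("pics/c.png",cv2.resize(c,(800,600),interpolation=cv2.INTER_CUBIC))
```

```text
(no output)
```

View pics/c.png

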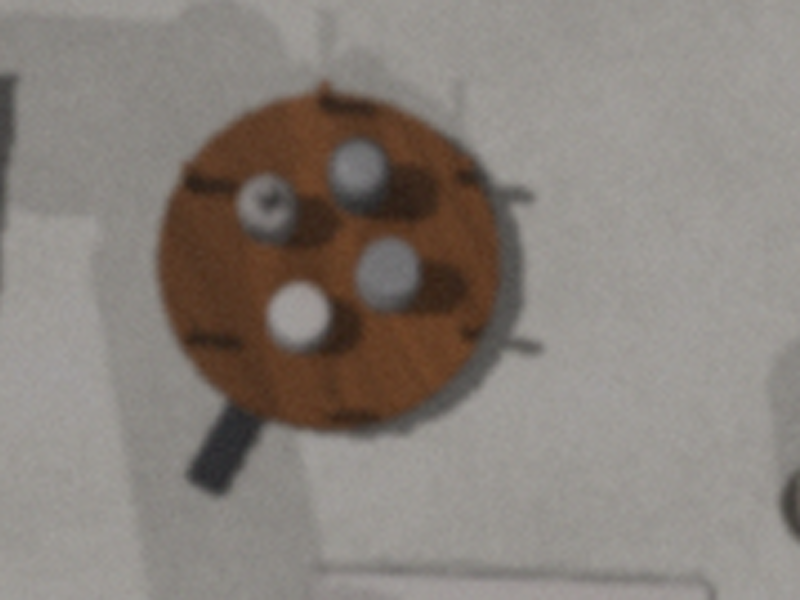

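View pics/scene0.png

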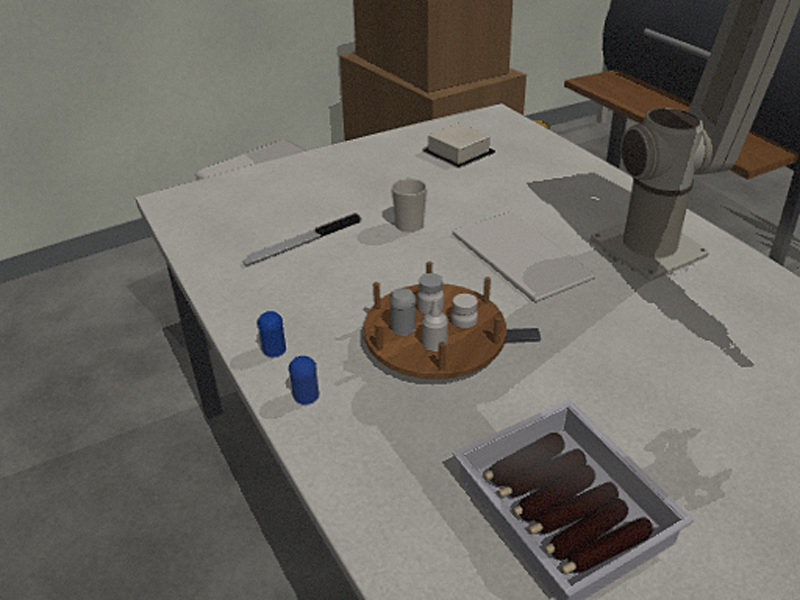

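View pics/top0.png

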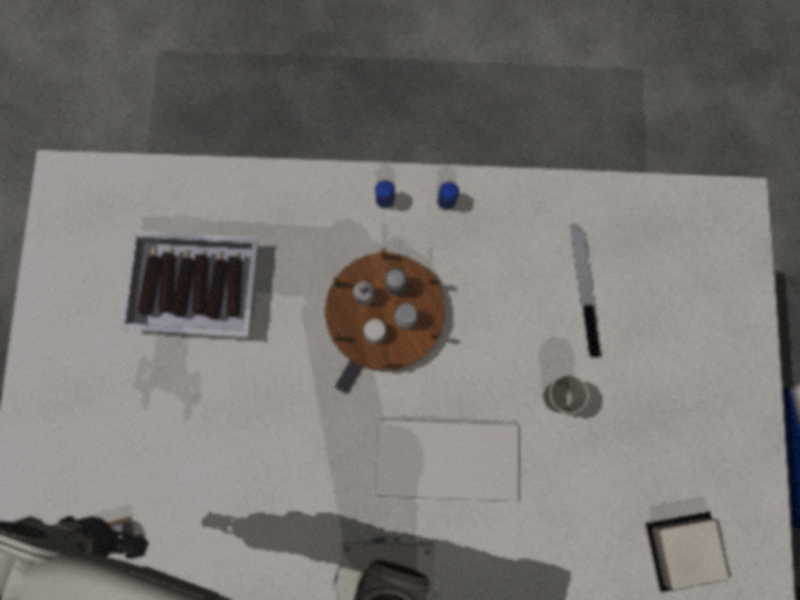

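```bash
cat > est.py <<'E'
from h import *
from scipy.optimize import least_squares
def disc(img,m):
    hsv=cv2.cvtColor(img,cv2.COLOR_RGB2HSV); k=((hsv[...,0]<18)&(hsv[...,1]>110)).astype(np.uint8)
    k[:, :190]=0;k[:,310:]=0;k[:140]=0;k[250:]=0
    c=max(cv2.findContours(k,0,cv2.CHAIN_APPROX_NONE)[0],key=cv2.contourArea)[:,0]
    p=np.array([at_z(m,q,.04)[:2] for q in c])
    r=least_squares(lambda v:np.hypot(*(p-v[:2]).T)-.13,p.mean(0),loss="soft_l1",f_scale=.002)
    return r.x,np.median(abs(r.fun))
E
python3 - <<'E'
from est import *
a=camera("top");m=camera_model("top")
c,e=disc(a,m);print("centre",c,e)
T=lambda x,y:((270+x/2.857)/1.5625,(220+y/2.857)/1.5625)
# tongue by dark pixels
g=a.max(2).astype(int)
k=(g<75).astype(np.uint8);k[:,:200]=0;k[:,242]=0;k[:230]=k[:230];k[:228]=0;k[:,245:]=0;k[255:]=0
n,l,s,cc=cv2.connectedComponentsWithStats(k);i=1+s[1:,4].argmax();ys,xs=np.where(l==i);print(s[i])
p=np.array([at_z(m,q,.01)[:2] for q in zip(xs,ys)]);d=p.mean(0)-c
u,sv,v=np.linalg.svd(p-p.mean(0));ax=v[0]*np.sign(v[0]@d)
print("tongue ang",np.degrees(np.arctan2(*d[::-1])),np.degrees(np.arctan2(*ax[::-1])),"reach",((p-c)@ax).max())
for t,z in(("sauce",.066),("jar",.08),("shaker",.08),("tub",.08)):
  for q in masks_of(t,"top")[:3]:
    w=at_z(m,q["at"],z)[:2]-c;print(t,round(q["conf"],2),np.round(q["at"]),w.round(3),np.hypot(*w).round(3),np.degrees(np.arctan2(*w[::-1])).round(1))
w=at_z(m,T(267,208),.092)[:2]-c;print("sauce shoulder",w,np.degrees(np.arctan2(*w[::-1])))
for x,y in((190,182),(325,95),(465,175),(465,332),(335,415),(190,338)):
  w=at_z(m,T(x,y),.042)[:2]-c;print("peg",w.round(3),np.hypot(*w).round(3),np.degrees(np.arctan2(*w[::-1])).round(1))
E
```

```text
centre [0.5759536  0.02198274] 0.005591759973530341
[215 230  17  21 176]
tongue ang 152.7300974099439 152.1294583616613 reach 0.19137819065693223
sauce 0.65 [250. 179.] [ 0.061 -0.012] 0.062 -10.9
sauce 0.45 [230. 189.] [0.025 0.054] 0.059 64.8
sauce 0.42 [120. 180.] [0.04  0.423] 0.425 84.6
jar 0.61 [256. 205.] [-0.027 -0.032] 0.042 -129.8
shaker 0.68 [250. 125.] [ 0.247 -0.002] 0.247 -0.5
shaker 0.67 [283. 124.] [ 0.254 -0.116] 0.279 -24.5
shaker 0.66 [252. 179.] [ 0.059 -0.018] 0.062 -16.9
tub 0.61 [239. 209.] [-0.043  0.023] 0.049 151.5
tub 0.25 [245. 197.] [-0.002  0.004] 0.005 112.8
sauce shoulder [0.02589542 0.04575971] 60.49447933989062
peg [0.054 0.106] 0.119 63.0
peg [0.126 0.007] 0.126 3.2
peg [ 0.068 -0.101] 0.122 -56.2
peg [-0.052 -0.104] 0.117 -116.6
peg [-0.118 -0.01 ] 0.118 -175.2
peg [-0.065  0.1  ] 0.119 122.9
```

Request:
jog_arm --deltas '[[[-40,-28,0,0,0,0,0],[-40,-28,0,0,0,0,0],[-40,-28,0,0,0,0,0],[-40,-28,0,0,0,0,0],[-40,-28,0,0,0,0,0]]]'

```text
clock: 1.35
eef_pos: [0.284, 0.3011, 0.1999]
tool_rot: [0.116, 0.993, 0.002, 0.0]
ft_force: [0.4, 0.8, 0.6]
grip_width: 0.0123
```

Request:
jog_arm --deltas '[[[-40,-28,0,0,0,0,0],[-40,-28,0,0,0,0,0],[-40,-28,0,0,0,0,0],[-40,-28,0,0,0,0,0],[-40,-28,0,0,0,0,0]]]'

```text
clock: 1.85
eef_pos: [0.4498, 0.1133, 0.2012]
tool_rot: [0.115, 0.993, 0.004, 0.003]
ft_force: [0.8, 1.3, 1.5]
grip_width: -0.0001
```

Request:
jog_arm --deltas '[[[-30,-31,0,0,0,0,0],[0,0,0,0,0,0,0]]]'

```text
clock: 2.05
eef_pos: [0.4763, 0.0702, 0.201]
tool_rot: [0.119, 0.993, 0.003, 0.004]
ft_force: [-0.8, -0.3, 0.4]
grip_width: -0.0001
```

Run:
```python
from est import *
o=get_obs();i=camera("wrist");print(o["clock"],o["eef_pos"],o["tool_rot"],o["joint_pos"])
m=camera_model("wrist");print({k:np.round(v,3).tolist() for k,v in m.items()})
cv2.imwrite("pics/w1.png",cv2.resize(i[:,:,::-1],(800,600)))
```

```text
2.05 [0.47627877 0.07019766 0.20104571] [0.11926706 0.99284863 0.00330044 0.00400878] [ 0.14335681  0.1955609  -0.05179404  1.31398372  0.00429031  0.38248362]
{'fovy': 69.039, 'cx': 256.522, 'cy': 190.135, 'k1': -0.024, 'T_tool_cam': [[0.001, -0.961, -0.278, 0.07], [1.0, 0.001, -0.0, -0.001], [0.001, -0.278, 0.961, -0.172], [0.0, 0.0, 0.0, 1.0]]}
```

View pics/w1.png

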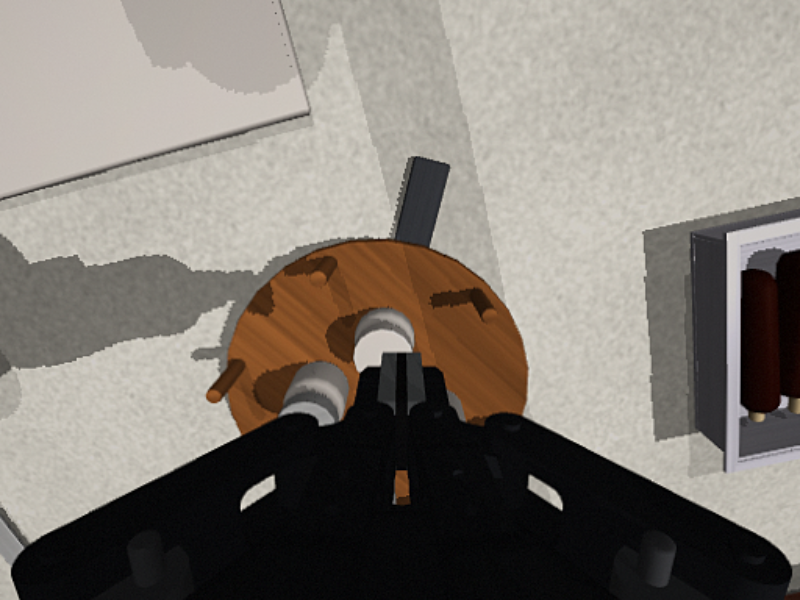

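```bash
cat >> est.py <<'E'
from scipy.spatial.transform import Rotation as R
def wpose(o,m):
    T=np.eye(4);T[:3,:3]=R.from_quat(o["tool_rot"]).as_matrix();T[:3,3]=o["eef_pos"];return T@np.array(m["T_tool_cam"])
E
python3 - <<'E'
from est import *
o=get_obs();m=camera_model("wrist");P=wpose(o,m)
W=lambda x,y,z:at_z(m,((x+.5)/1.5625-.5,(y+.5)/1.5625-.5),z,P)[:2]
tops=np.array([W(*q,.095) for q in((489,315),(322,280),(214,397))])
bas=np.array([W(*q,.04) for q in((474,291),(325,258),(238,364))])
print(tops,bas)
f=lambda v:np.r_[[tops[i]-(v[:2]+.118*np.array([np.cos(v[2]+i*np.pi/3),np.sin(v[2]+i*np.pi/3)])) for i in range(3)]].ravel()
r=least_squares(f,[.578,.022,2.1]);print("c",r.x[:2],np.degrees(r.x[2]),(r.fun*1e3).round(1))
c=r.x[:2]
t1=W(432,161,.01);t2=(W(398,240,.01)+W(431,246,.01))/2
L,Rr=W(414,157,.01),W(450,164,.01)
for a,b in((c,t1),(t2,t1),(c,(L+Rr)/2)): d=b-a;print("tongue",np.degrees(np.arctan2(*d[::-1])),np.hypot(*d))
print(L,Rr,np.hypot(*(L-Rr)))
E
```

```text
[[ 0.51207084  0.1235846 ]
 [ 0.46221134  0.02139853]
 [ 0.52645262 -0.07804582]] [[ 0.51048319  0.12300772]
 [ 0.45708129  0.01581623]
 [ 0.52601154 -0.08004197]]
c [0.57873728 0.02754647] 123.8149543413806 [-1.  -2.   1.2  1.7 -0.2  0.3]
tongue 153.31318682931794 0.19286393686602726
tongue 154.95188191008606 0.06703484611080998
tongue 153.33014145809224 0.19324000401550837
[0.40010559 0.10092453] [0.41200749 0.12763957] 0.029246347669041023
```

Request:
jog_arm --deltas '[[[11,-5,0,0,0,0,0],[0,0,40,0,0,0,0],[0,0,40,0,0,0,0],[0,0,35,0,0,0,0],[0,0,10,0,0,0,0]]]'

```text
clock: 2.6
eef_pos: [0.4605, 0.0754, 0.0762]
tool_rot: [0.115, 0.993, 0.005, 0.006]
ft_force: [-1.2, 0.2, 0.6]
grip_width: 0.0002
```

Request:
jog_arm --deltas '[[[-2,-10,2,0,0,-2,0],[-2,-10,2,0,0,-2,0],[-1,-6,0,0,0,-2,0]]]'

```text
clock: 2.9
eef_pos: [0.4558, 0.0524, 0.0722]
tool_rot: [0.056, 0.998, 0.005, 0.004]
ft_force: [-0.8, 0.8, -0.4]
grip_width: -0.0001
```

Request:
jog_arm --deltas '[[[-1,-6,0,0,0,0,0],[-1,-6,0,0,0,-1,0],[-1,-6,0,0,0,-2,0],[0,-6,0,0,0,-3,0],[0,-6,0,0,0,-3,0]]]'

```text
clock: 3.4
eef_pos: [0.4566, 0.025, 0.0777]
tool_rot: [-0.028, 1.0, 0.005, 0.008]
ft_force: [0.3, 0.3, 0.1]
grip_width: -0.0002
```

Request:
jog_arm --deltas '[[[0,-6,2,0,0,-3,0],[0,-6,2,0,0,-3,0],[0,-6,2,0,0,-3,0],[0,-6,1,0,0,-3,0],[0,-6,1,0,0,-3,0]]]'

```text
clock: 3.9
eef_pos: [0.4627, -0.0023, 0.0752]
tool_rot: [-0.165, 0.986, 0.004, 0.013]
ft_force: [0.6, -0.3, -0.0]
grip_width: 0.0001
```

```bash
cat > chk.py <<'E'
from est import *
import sys
o=get_obs();i=camera("wrist");m=camera_model("wrist");c=np.array([.578,.0255])
d=o["eef_pos"][:2]-c;print(o["clock"],"r",np.hypot(*d),"ang",np.degrees(np.arctan2(*d[::-1]))%360,"z",o["eef_pos"][2],"rpy",R.from_quat(o["tool_rot"]).as_matrix().round(3).tolist())
t=camera("top");mt=camera_model("top")
for q in masks_of("sauce","top")[:3]:
    w=at_z(mt,q["at"],.07)[:2]-c;print("sauce",round(q["conf"],2),np.round(q["at"]),np.hypot(*w).round(3),np.degrees(np.arctan2(*w[::-1])).round(1)%360)
x=np.hstack([cv2.resize(t[150:250,190:310],(480,400),interpolation=cv2.INTER_CUBIC),cv2.resize(i,(0,0),fx=.625,fy=.625)[:400] if 0 else cv2.copyMakeBorder(cv2.resize(i,(320,240)),0,160,0,0,0)])
cv2.imwrite("pics/"+sys.argv[1],x[:,:,::-1])
E
python3 chk.py k1.png
```

```text
3.9 r 0.11860800923525558 ang 193.5547828713667 z 0.07522303944160788 rpy [[-0.945, -0.326, 0.024], [-0.326, 0.945, 0.011], [-0.026, 0.003, -1.0]]
sauce 0.52 [232. 189.] 0.048 63.4
```

View pics/k1.png

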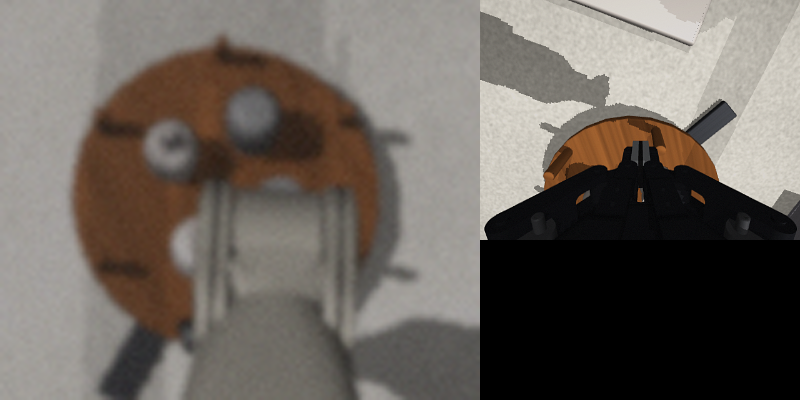

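Run:
```python
from est import *
i=camera("wrist");cv2.imwrite("pics/w2.png",cv2.resize(i[150:330,120:360,::-1],(800,600),interpolation=cv2.INTER_CUBIC))
```

```text
(no output)
```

View pics/w2.png

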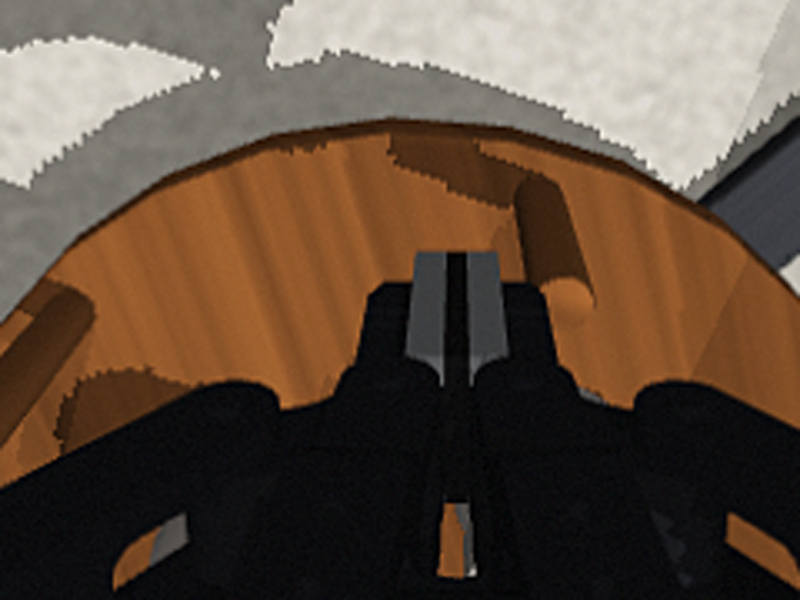

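Run:
```python
from est import *
o=get_obs();m=camera_model("wrist");P=wpose(o,m);c=np.array([.578,.0255])
W=lambda x,y,z:at_z(m,(120+x*.3,150+y*.3),z,P)[:2]
for p,z in(((570,298),.095),((540,190),.04),((20,420),.095),((75,295),.04)):
  w=W(*p,z);d=w-c;print(w,np.hypot(*d),np.degrees(np.arctan2(*d[::-1]))%360)
m2=dict(m,pose=P);q=(proj(m2,o["eef_pos"])-[120,150])/.3;print("tcp px",q)
print(o["eef_pos"],o["ft_force"],o["ft_torque"])
```

```text
[0.45987689 0.01703378] 0.118426115391177 184.09954137207225
[0.46042168 0.01676668] 0.11790221850692637 184.24793763365795
[ 0.51727202 -0.07184302] 0.11473252098527532 238.04179332154268
[ 0.52300578 -0.0815587 ] 0.12035750391757709 242.8112086603923
tcp px [462.06188942 234.16935477]
[ 0.46265036 -0.00226463  0.07483314] [-0.4804532   0.1415649  -0.05732131] [ 0.03147123  0.01526829 -0.02184267]
```

Request:
jog_arm --deltas '[[[0,0,-40,0,0,0,0],[0,0,-10,0,0,0,0],[-7,26,0,0,0,0,0],[-7,25,0,0,0,0,0],[0,0,0,0,0,8,0]]]'

```text
clock: 4.6
eef_pos: [0.4579, 0.0533, 0.1288]
tool_rot: [-0.09, 0.996, 0.005, 0.013]
ft_force: [0.0, -0.9, -0.2]
grip_width: -0.0
```

Request:
jog_arm --deltas '[[[0,0,0,0,0,8,0],[0,0,0,0,0,8,0],[0,0,0,0,0,0,0]]]'

```text
clock: 4.9
eef_pos: [0.4572, 0.056, 0.1296]
tool_rot: [0.055, 0.998, 0.007, 0.013]
ft_force: [0.3, 0.4, -0.3]
grip_width: 0.0003
```

Request:
jog_arm --deltas '[[[-2,0,0,0.8,1.5,0,0],[0,0,35,0,0,0,0],[0,0,30,0,0,0,0],[0,0,6,0,0,0,0],[0,0,0,0,0,0,0]]]'

```text
clock: 5.4
eef_pos: [0.4604, 0.0574, 0.059]
tool_rot: [0.048, 0.999, 0.002, 0.001]
ft_force: [-0.6, 0.6, 0.5]
grip_width: -0.0
```

Request:
jog_arm --deltas '[[[0,-10,0,0,0,0,0],[0,-10,0,0,0,0,0],[0,-5,0,0,0,0,0]]]'

```text
clock: 5.7
eef_pos: [0.4598, 0.0313, 0.0618]
tool_rot: [0.047, 0.999, 0.002, 0.003]
ft_force: [-0.5, 0.3, 0.1]
grip_width: 0.0
```

Request:
jog_arm --deltas '[[[0,-5,0,0,0,-2,0],[0,-5,0,0,0,-2,0],[0,-5,0,0,0,-2,0]]]'

```text
clock: 6.0
eef_pos: [0.4605, 0.0148, 0.0645]
tool_rot: [-0.007, 1.0, 0.003, 0.006]
ft_force: [-1.3, -0.5, -1.3]
grip_width: -0.0
```

```bash
python3 chk.py k2.png
python3 - <<'E'
from est import *
i=camera("wrist");cv2.imwrite("pics/w3.png",cv2.resize(i[150:330,120:360,::-1],(800,600),interpolation=cv2.INTER_CUBIC))
o=get_obs();print(o["ft_force"],o["ft_torque"])
E
```

```text
6.0 r 0.11796577332125868 ang 185.21523215037882 z 0.06453234120644996 rpy [[-1.0, -0.014, 0.011], [-0.014, 1.0, 0.006], [-0.011, 0.006, -1.0]]
sauce 0.61 [231. 190.] 0.052 69.1
sauce 0.27 [373. 184.] 0.428 277.9
[ 0.31784317 -1.15750845  1.05927041] [-0.27678961  0.02381918 -0.01618748]
```

View pics/w3.png

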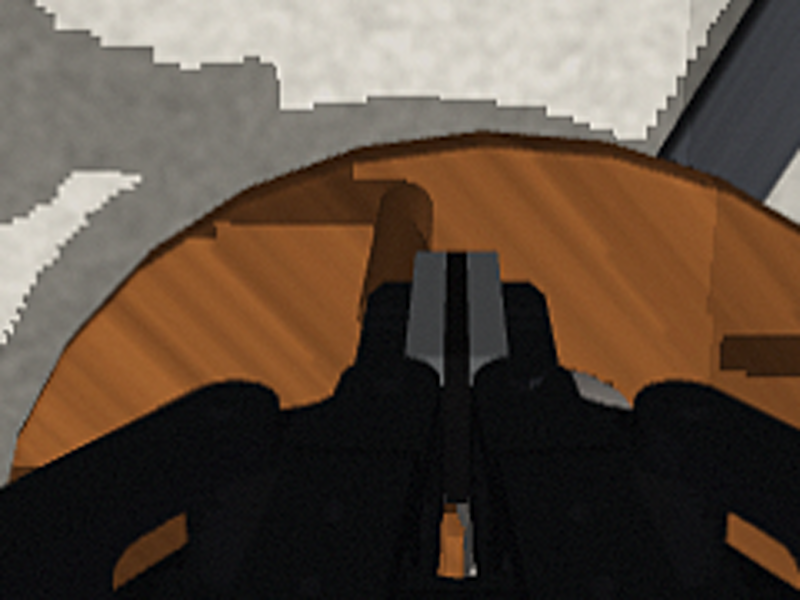

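Request:
jog_arm --deltas '[[[0,-6,2,0,0.3,-3,0],[0,-6,2,0,0.3,-3,0],[0,-6,2,0,0.3,-3,0],[0,-6,2,0,0,-3,0],[0,-6,2,0,0,-3,0]]]'

```text
clock: 6.7
eef_pos: [0.467, -0.0149, 0.0637]
tool_rot: [-0.141, 0.99, 0.001, 0.003]
ft_force: [-3.5, 0.5, 12.2]
grip_width: -0.0
```

```bash
python3 chk.py k3.png
```

```text
6.7 r 0.118073936019717 ang 199.98780489161942 z 0.06368450045561602 rpy [[-0.96, -0.279, 0.005], [-0.279, 0.96, 0.004], [-0.006, 0.002, -1.0]]
sauce 0.67 [228. 193.] 0.059 80.3
```

Request:
jog_arm --deltas '[[[0,-6,-1,0,0,-3,0],[0,-6,0,0,0,-3,0],[0,-6,0.5,0,0,-3,0],[0,-6,0.5,0,0,-3,0]]]'

```text
clock: 7.25
eef_pos: [0.4772, -0.038, 0.0662]
tool_rot: [-0.245, 0.969, -0.0, 0.005]
ft_force: [0.3, 0.6, -0.1]
grip_width: -0.0
```

```bash
python3 chk.py k4.png
```

```text
7.25 r 0.1191628660740255 ang 212.19976370855275 z 0.06619752513554969 rpy [[-0.879, -0.476, 0.01], [-0.476, 0.88, 0.002], [-0.01, -0.002, -1.0]]
sauce 0.56 [228. 196.] 0.057 89.4
```

View pics/k4.png

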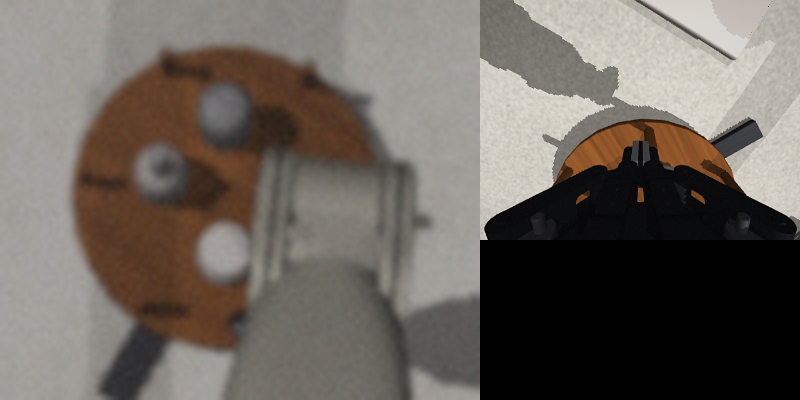

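Run:
```python
from est import *
i=camera("wrist");cv2.imwrite("pics/w4.png",cv2.resize(i[150:330,120:360,::-1],(800,600),interpolation=cv2.INTER_CUBIC))
```

```text
(no output)
```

View pics/w4.png

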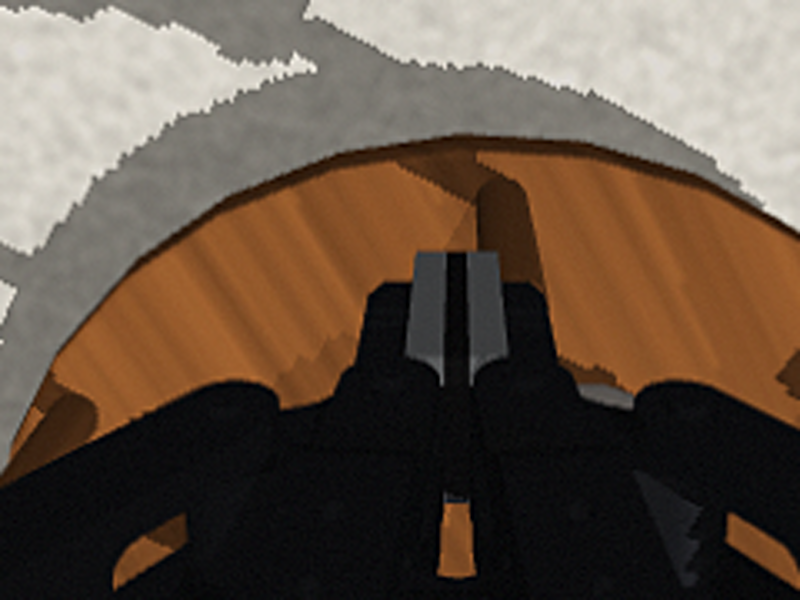

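Request:
jog_arm --deltas '[[[0,0,-40,0,0,0,0],[0,0,-15,0,0,0,0],[-3,24,0,0,0.6,0,0],[-3,24,0,0,0,0,0],[0,0,0,0,0,8,0]]]'

```text
clock: 7.95
eef_pos: [0.4573, 0.0099, 0.1227]
tool_rot: [-0.17, 0.985, -0.0, -0.001]
ft_force: [-0.2, 0.0, -0.5]
grip_width: -0.0
```

Request:
jog_arm --deltas '[[[0,0,0,0,0,6,0],[0,0,0,0,0,0,0]]]'

```text
clock: 8.15
eef_pos: [0.4567, 0.0116, 0.1231]
tool_rot: [-0.117, 0.993, -0.0, -0.001]
ft_force: [-0.1, 0.5, -0.4]
grip_width: -0.0
```

Request:
jog_arm --deltas '[[[0,0,35,0,0,0,0],[0,0,25,0,0,0,0],[0,0,10,0,0,0,0],[0,0,0,0,0,0,0]]]'

```text
clock: 8.55
eef_pos: [0.458, 0.0123, 0.0526]
tool_rot: [-0.12, 0.993, -0.0, 0.001]
ft_force: [-1.5, 0.2, 0.7]
grip_width: 0.0003
```

Request:
jog_arm --deltas '[[[0,-7,2,0,0,0,0],[0,-7,2,0,0,-2,0],[0,-6,1,0,0,-3,0],[0,-6,1,0,0,-3,0],[0,-6,1,0,0,-3,0]]]'

```text
clock: 9.05
eef_pos: [0.4703, -0.0201, 0.0497]
tool_rot: [-0.22, 0.976, -0.001, 0.003]
ft_force: [-2.1, 0.4, 0.1]
grip_width: -0.0003
```

Request:
jog_arm --deltas '[[[0,-6,1,0,0,-3,0],[0,-6,1,0,0,-3,0],[0,-6,1,0,0,-3,0]]]'

```text
clock: 9.35
eef_pos: [0.4799, -0.0378, 0.0497]
tool_rot: [-0.299, 0.954, -0.001, 0.004]
ft_force: [-0.9, 0.4, 0.2]
grip_width: -0.0001
```

```bash
cat >> chk.py <<'E'
i=i[150:330,120:360];cv2.imwrite("pics/w"+sys.argv[1],cv2.resize(i[:,:,::-1],(800,600),interpolation=cv2.INTER_CUBIC))
E
python3 chk.py k5.png
```

```text
9.35 r 0.11672237753485874 ang 212.8182341416705 z 0.049672189075171985 rpy [[-0.821, -0.571, 0.008], [-0.571, 0.821, 0.001], [-0.007, -0.004, -1.0]]
sauce 0.7 [228. 197.] 0.058 94.4
```

View pics/wk5.png

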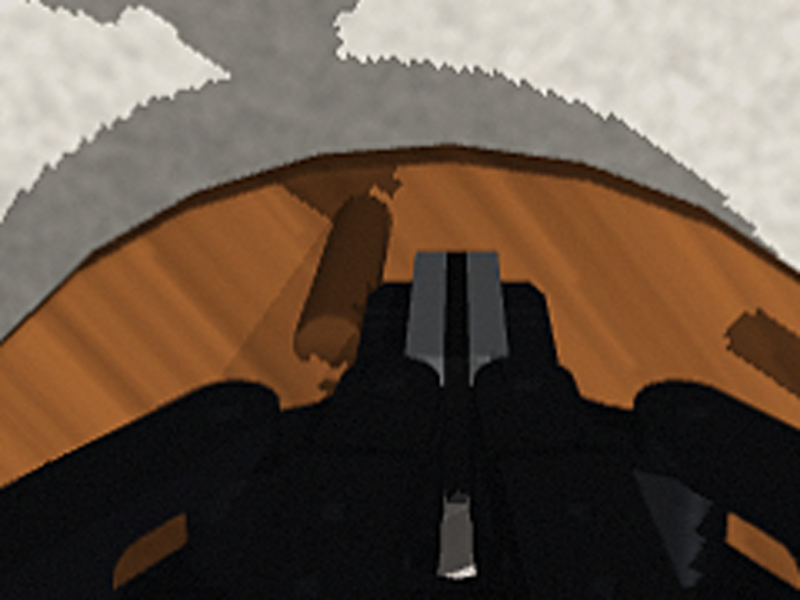

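Request:
jog_arm --deltas '[[[1,-7,1,0,0,-3,0],[1,-7,1,0,0,-3,0],[0,-7,1,0,0,-3,0],[0,-7,1,0,0,-3,0],[0,-7,1,0,0,-3,0]]]'

```text
clock: 10.0
eef_pos: [0.5026, -0.064, 0.0479]
tool_rot: [-0.422, 0.906, -0.001, 0.007]
ft_force: [-0.9, 1.0, 0.1]
grip_width: 0.0002
```

Request:
jog_arm --deltas '[[[0,-7,1,0,0,-3,0],[0,-7,1,0,0,-3,0],[0,-7,1,0,0,-3,0]]]'

```text
clock: 10.3
eef_pos: [0.5198, -0.0762, 0.0468]
tool_rot: [-0.494, 0.869, -0.001, 0.007]
ft_force: [-0.3, 0.4, 0.5]
grip_width: 0.0002
```

```bash
python3 chk.py k6.png
```

```text
10.3 r 0.1171922380343449 ang 240.21439660148002 z 0.046798939593883475 rpy [[-0.511, -0.859, 0.013], [-0.859, 0.511, 0.005], [-0.011, -0.009, -1.0]]
sauce 0.67 [231. 206.] 0.057 125.4
```

Request:
jog_arm --deltas '[[[1,-7,-1,0,0.4,-3,0],[1,-7,-1,0,0.4,-3,0],[0,-7,0,0,0,-3,0],[0,-7,0,0,0,-3,0],[0,-7,0,0,0,-3,0]]]'

```text
clock: 10.95
eef_pos: [0.5458, -0.0905, 0.0486]
tool_rot: [-0.604, 0.797, -0.002, -0.002]
ft_force: [-1.4, 0.5, 0.4]
grip_width: -0.0001
```

```bash
python3 chk.py k7.png
python3 - <<'E'
from est import *
t=camera("top");s=camera("scene")
for cam in("top","scene"):
  m=camera_model(cam)
  for q in masks_of("sauce",cam)[:2]:
    ys,xs=np.where(q["pixels"]);print(cam,round(q["conf"],2),q["at"],xs.min(),xs.max(),ys.min(),ys.max())
x=cv2.resize(t[150:250,190:310],(480,400),interpolation=cv2.INTER_CUBIC)
y=cv2.resize(s[160:260,210:285],(300,400),interpolation=cv2.INTER_CUBIC)
cv2.imwrite("pics/f1.png",np.hstack([x,y])[:,:,::-1])
E
```

```text
10.95 r 0.12042657820656173 ang 254.50308416546784 z 0.04860913822200543 rpy [[-0.271, -0.962, -0.001], [-0.962, 0.271, -0.005], [0.005, -0.0, -1.0]]
sauce 0.58 [233. 209.] 0.057 137.8
top 0.7 [233.7, 207.0] 228 241 201 216
scene 0.84 [297.7, 199.2] 289 304 184 213
```

View pics/f1.png

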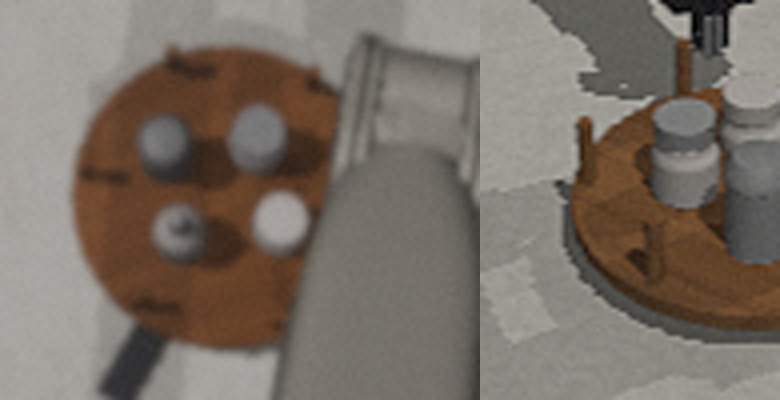

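```bash
cat > sa.py <<'E'
from est import *
def model(m,p):
    th=np.linspace(0,6.28,40)
    q=[proj(m,[p[0]+.022*np.cos(t),p[1]+.022*np.sin(t),z]) for t in th for z in(.04,.092)]+[proj(m,[p[0],p[1],.135])]
    h=cv2.convexHull(np.float32(q));return h
def fit():
    ks=[];c=np.array([.578,.0255])
    for cam in("top","scene"):
        camera(cam);m=camera_model(cam);qs=[q for q in masks_of("sauce",cam)]
        for q in qs:
            w=at_z(m,q["at"],.07)[:2]-c
            if np.hypot(*w)<.1 and w[0]<.02 : ks.append((cam,m,q["pixels"]));break
    for sel in (["top"],["scene"],["top","scene"]):
        best=None
        def cost(p):
            s=0
            for cam,m,k in ks:
                if cam in sel:
                    im=np.zeros((384*4,512*4),np.uint8);cv2.fillConvexPoly(im,np.int32(np.round((model(m,p)+.5)*4)),1)
                    a=cv2.resize(im.astype(np.float32),(512,384),interpolation=cv2.INTER_AREA);s+=np.abs(a-k).sum()/k.sum()
            return s
        from scipy.optimize import minimize
        if not any(k[0] in sel for k in ks): continue
        r=min((minimize(cost,[.53+a,.06+b],method="Nelder-Mead",options=dict(initial_simplex=[[.53+a,.06+b],[.545+a,.06+b],[.53+a,.075+b]],xatol=2e-4)) for a in(-.008,.008) for b in(-.02,0)),key=lambda r:r.fun)
        d=r.x-c;an=np.degrees(np.arctan2(*d[::-1]));rr=np.hypot(*d)
        print(sel,r.x.round(4),"cost",round(r.fun,2),"r",rr.round(4),"ang",an.round(1),"lateral mm",(1e3*rr*np.sin(np.radians(an-153.5))).round(1))
fit()
E
python3 sa.py
```

```text
['top'] [0.5394 0.0582] cost 0.26 r 0.0506 ang 139.7 lateral mm -12.0
['scene'] [0.541  0.0618] cost 0.13 r 0.0518 ang 135.5 lateral mm -16.0
['top', 'scene'] [0.5401 0.0605] cost 0.39 r 0.0515 ang 137.3 lateral mm -14.4
```

Request:
jog_arm --deltas '[[[0,-7,0,0,0,-3,0],[0,-7,0,0,0,-3,0],[0,-7,0,0,0,-3,0],[0,-7,0,0,0,-3,0],[0,-5,0,0,0,-2,0]]]'

```text
clock: 12.0
eef_pos: [0.5757, -0.0956, 0.0482]
tool_rot: [-0.699, 0.715, 0.001, -0.003]
ft_force: [-0.9, 0.0, 0.6]
grip_width: 0.0001
```

```bash
python3 chk.py k8.png; python3 sa.py
```

```text
12.0 r 0.1211449176864758 ang 268.9203890460806 z 0.048198704791536304 rpy [[-0.023, -1.0, -0.006], [-1.0, 0.023, -0.003], [0.004, 0.006, -1.0]]
sauce 0.67 [238. 200.] 0.026 117.5
sauce 0.62 [236. 210.] 0.053 149.5
['top'] [0.5322 0.0489] cost 0.11 r 0.0514 ang 152.9 lateral mm -0.5
['scene'] [0.5321 0.0498] cost 0.31 r 0.0519 ang 152.1 lateral mm -1.3
['top', 'scene'] [0.5323 0.0489] cost 0.43 r 0.0513 ang 152.9 lateral mm -0.5
```

Request:
jog_arm --deltas '[[[0,8,0,0,0,0,0],[3,6,0,0,0,0,0],[0,0,-35,0,0,0,0],[0,0,-45,0,0,0,0],[0,0,-45,0,0,0,0]]]'

```text
clock: 12.85
eef_pos: [0.5521, -0.0974, 0.1681]
tool_rot: [-0.698, 0.716, 0.009, -0.01]
ft_force: [1.5, -0.4, -0.5]
grip_width: -0.0001
```

Request:
jog_arm --deltas '[[[45,0,-15,0,0,0,0],[45,0,0,0,0,0,0],[30,0,0,0,0,0,0],[0,0,0,0,0,0,0],[0,0,0,0,0,0,0]]]'

```text
clock: 13.35
eef_pos: [0.5516, -0.2217, 0.1944]
tool_rot: [-0.698, 0.716, 0.001, -0.005]
ft_force: [-0.6, 0.5, 0.5]
grip_width: -0.0003
```

```bash
python3 sa.py
python3 - <<'E'
from est import *
t=camera("top");m=camera_model("top");s=camera("scene")
for n,z in(("pan",.05),("cup",.1),("knife",.01)):print(n,at_z(m,masks_of(n,"top")[0]["at"],z).round(3))
x=cv2.resize(t[150:250,190:310],(480,400),interpolation=cv2.INTER_CUBIC)
y=cv2.resize(s[160:260,210:330],(320,267))
cv2.imwrite("pics/f2.png",np.hstack([x,cv2.copyMakeBorder(y,0,133,0,0,0)])[:,:,::-1])
E
```

```text
['top'] [0.5314 0.0488] cost 0.18 r 0.0521 ang 153.4 lateral mm -0.1
['scene'] [0.532  0.0498] cost 0.25 r 0.052 ang 152.2 lateral mm -1.2
['top', 'scene'] [0.5309 0.0494] cost 0.44 r 0.0528 ang 153.1 lateral mm -0.4
pan [0.616 0.446 0.05 ]
cup [ 0.544 -0.395  0.1  ]
knife [ 0.563 -0.427  0.01 ]
```

View pics/f2.png

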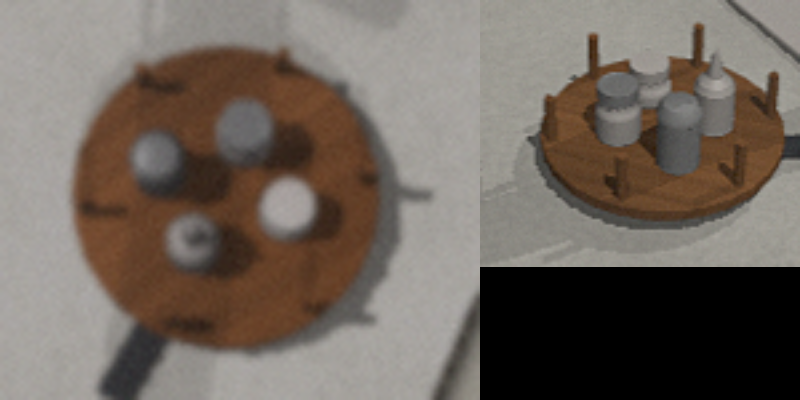

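```bash
python3 -c "
from workcell import *
print(job_done())"
```

```text
the job is handed in; nothing more can be done
None
```

The squeeze bottle now stands at the front, in line with the tongue, and the job is handed in. I turned the carousel counter-clockwise by about 90° by pushing one rim peg with the closed fingertips, then lifted clear. The whole run took about 13.5 s of the 56 s allowed.

- **Slips:** the first pass (fingertips about 75 mm above the table) went past the peg without turning the board. A second pass at about 65 mm turned it part of the way and then slipped. At one check in that pass the wrist force read 12 N upward. I read it as the finger resting on the peg's top, but I did not confirm that. Pushing at about 48 mm worked to the end.
- **Bottle position:** after the arm withdrew, the two cameras put the bottle 0.1 to 1.2 mm sideways of the tongue's centre line (limit 12 mm) and about 52 mm from the axis. The position did not change measurably after I let go, so the board appears to be at rest.
- **Containers:** all four stand upright on the board in the last picture, and I saw no contact with them.
- **Pan, cup and knife:** the pan measured within about 5 mm of its starting place. The final cup and knife readings disagreed with the first ones, by about 140 mm and 90 mm. I took these as false detections because the arm was then parked close to that side of the table. I did not look again; the arm never came down near them.

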